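# Close the keepsake boxes with their own lids

## Robot

A 6-joint arm with a two-finger parallel gripper is mounted at the origin on the work surface. World frame = base frame: x ahead of the robot, y to its left, z up, the work surface at z = 0. Lengths are in m, angles in rad, forces in N, time in s.
With the tool pointing down it reaches from about 0.35 to 0.925 m from the base axis. Payload 6.4 kg.
Tool frame: the origin (TCP) lies at the very end of the fingers, on their centre line; the grasp point (between the pads) lies 19 mm behind it; z points along the fingers, y is the line along which they close (so a half turn about z gives the same grasp; the last joint's range is limited). The gripper opens to 94 mm and grips with 3 to 60 N. Pads are 16 mm wide; open, the fingers measure 119 mm over their backs; the gripper's body (75 mm by 177 mm) begins 78 mm behind the grasp point.
Start: joints at [1.137, 0.245, 1.558, -0, 1.339, -0.174], TCP at [0.167, 0.628, 0.205] pointing down, gripper open.
Joint ranges: [-3.13, 3.13], [-1.02, 2.26], [0.13, 2.54], [-0.95, 4.09], [0.21, 2.88], [-2.74, 2.74]. Speed limits (rad/s): [2.57, 2.57, 3.14, 3.14, 3.14, 3.14].

## Interface

Orientations are given as a 3x3 rotation matrix whose columns are the frame's x, y, z axes.
In Python, from cell import read_state, grab_frame, camera_model, job_done gives the robot as it stands. The module is installed in compiled form; this text tells all that it offers.
- The arm moves only by the tool send_rows, never from a script. Its argument "rows" is a list that holds one entry, the list of rows, each a list of 5 numbers: the closure, from 0 (fully open) to 1 (shut), then the shift along the tool's x, y, z normalised to -1 to 1, where 1 is 0.15 m, then the turn about the tool's z normalised to -1 to 1, where 1 is 5 degrees. A call has 1 to 12 rows; each row shifts and turns the commanded pose from where the row before left it, along the tool's axes as they then stand; what a row does not reach is not made up. A row lasts 1/10 s, in which the tool goes at most 50 mm and 8.59 degrees, less where a joint would pass 70% of its speed; a pose out of reach is approached as far as the arm can. A call with a number of a shift or a turn outside -1 to 1 is refused whole. A call with a gripper value outside its range is refused whole. The fingers move at their own pace and stop on an object; the grip force is fixed at half the most. Time passes only in rows, so rows that do not move let the fingers close. It gives the time, the measured TCP pose, the force, the opening and the grip force at its end, in the units of the state.
- read_state(): the state, without advancing time (a new reading comes with each control period).
- grab_frame(name): name is "side" or "top" or "wrist"; returns the picture (420x560x3 uint8, red, green, blue); there is no depth.
- camera_model(name): a dict with "fx", "fy", "cx", "cy" (pixels), "dist_coeffs" ([k1, k2, p1, p2, k3] as OpenCV has them; the pictures are not rectified), "pose" (4x4, takes a point from camera to world coordinates). Camera axes: x right, y up, looking along -z (the intrinsics and any distortion apply to the point x, -y, -z); pixel columns grow to the right and rows downward; lengths in m; the calibration is good to about 2 mm. A picture is of the moment at which its call begins: read the wrist's pose just before it. camera_model takes no time and is no camera call; for the wrist camera it gives the pose at the moment of the call.
- job_done(): hands the job in; it is judged then, once.
The state is a dict: "time": time; "joint_pos": joint angles; "joint_velocities": joint speeds; "joint_efforts": joint torques, N m; "eef_pos": TCP position; "tool_rot": TCP orientation; "ft_force": force on the tool from outside, world axes, zero at the start; "moment": the same for the moment, N m; "width": finger opening in m; "gripper_force": force on a finger pad.
Only numpy, scipy, OpenCV 4.12 (cv2) and the standard library are available. Lean on these libraries where they do the work, as an engineer would, in place of code of your own. Each camera call takes 0.05 s, during which the arm holds its last target. There are 200 camera calls.

## Task

The carver's four wooden boxes stand open on the table and their four lids lie about among them: put each lid on the box that has the same shape and size, knob up, flat on the rim, centred and with its edges lined up with the box. Set the lids down gently rather than dropping them, and do not knock over or push away the carved bird or the wax jar.

Things in the scene. Friction and masses are not known exactly. Their poses are not given: they have to be found in the camera images.
- small_round_lid_center (a point): Loose dark wooden lid with a pale knob: round disc, 64 mm diameter, with a round knob 22 mm in diameter at its centre; yaw does not matter. Flat underside, board 10 mm thick, knob 22 mm tall above it, 32 mm in all. Starts lying on the table, knob up. The point is at its centre half-way up (16 mm above its underside, 6 mm above the board's top face), z up. 25 to 85 g.
- large_round_lid_center (a point): Loose dark wooden lid with a pale knob: round disc, 92 mm diameter, with a round knob 22 mm in diameter at its centre; yaw does not matter. Flat underside, board 10 mm thick, knob 22 mm tall above it, 32 mm in all. Starts lying on the table, knob up. The point is at its centre half-way up (16 mm above its underside, 6 mm above the board's top face), z up. 25 to 85 g.
- square_lid_center (a point): Loose dark wooden lid with a pale knob: square board, 84 x 84 mm (sides along its x and y), with a straight bar knob at its centre, 36 mm along x and 18 mm thick along y. Flat underside, board 10 mm thick, knob 22 mm tall above it, 32 mm in all. Starts lying on the table, knob up. The point is at its centre half-way up (16 mm above its underside, 6 mm above the board's top face), z up. 25 to 85 g.
- oblong_lid_center (a point): Loose dark wooden lid with a pale knob: oblong board, 104 mm along x and 64 mm along y, with a straight bar knob at its centre, 36 mm along x and 18 mm thick along y. Flat underside, board 10 mm thick, knob 22 mm tall above it, 32 mm in all. Starts lying on the table, knob up. The point is at its centre half-way up (16 mm above its underside, 6 mm above the board's top face), z up. 25 to 85 g.
- small_round_box_mouth (a point): Open dark wooden keepsake box, round box, 64 mm outer diameter, round mouth 42 mm, 40 mm tall, walls 11 mm thick with a flat rim, grey felt floor; standing firmly on the table, it does not move. The point is the centre of the mouth at rim height, z up. Its lid has the same outline as the box and rests flat on the rim (no plug).
- large_round_box_mouth (a point): Open dark wooden keepsake box, round box, 92 mm outer diameter, round mouth 70 mm, 40 mm tall, walls 11 mm thick with a flat rim, grey felt floor; standing firmly on the table, it does not move. The point is the centre of the mouth at rim height, z up. Its lid has the same outline as the box and rests flat on the rim (no plug).
- square_box_mouth (a point): Open dark wooden keepsake box, square box, 84 x 84 mm outside (sides along its x and y), mouth 62 x 62 mm, 40 mm tall, walls 11 mm thick with a flat rim, grey felt floor; standing firmly on the table, it does not move. The point is the centre of the mouth at rim height, z up. Its lid has the same outline as the box and rests flat on the rim (no plug).
- oblong_box_mouth (a point): Open dark wooden keepsake box, oblong box, 104 mm along x and 64 mm along y outside, mouth 82 x 42 mm, 40 mm tall, walls 11 mm thick with a flat rim, grey felt floor; standing firmly on the table, it does not move. The point is the centre of the mouth at rim height, z up. Its lid has the same outline as the box and rests flat on the rim (no plug).
- bird_center (a point): Loose bystander: small carved bird on a round wooden foot (38 mm), about 60 mm tall and 70 mm long. Not part of the job. Point 30 mm up on its axis.
- wax_jar_center (a point): Loose bystander: amber glass wax jar with metal cap, 38 mm diameter, 42 mm tall. Not part of the job. Point at its centre.
Not all that is in view belongs to the job. Leave any green or purple look-alike of the part that bears oblong_lid_center alone.

How it is judged:
At the end, for the whole second after the job is handed in: Each lid lies released and at rest on its own box: centre within 10 mm of the mouth centre, underside within 4 mm of the rim, level within 0.1 rad; square lid within 0.2 rad of its box (any quarter turn), oblong lid within 0.2 rad (either way round) (horizontal distance between small_round_lid_center and small_round_box_mouth below 0.01 m and z of small_round_lid_center in the frame of small_round_box_mouth between 0.012 and 0.02 m and angle between each of small_round_lid_center, large_round_lid_center, square_lid_center, oblong_lid_center's own z axis and vertical below 0.1 rad and linear speed of each of small_round_lid, large_round_lid, square_lid, oblong_lid below 0.02 m/s and horizontal distance between large_round_lid_center and large_round_box_mouth below 0.01 m and z of large_round_lid_center in the frame of large_round_box_mouth between 0.012 and 0.02 m and horizontal distance between square_lid_center and square_box_mouth below 0.01 m and z of square_lid_center in the frame of square_box_mouth between 0.012 and 0.02 m and horizontal distance between oblong_lid_center and oblong_box_mouth below 0.01 m and z of oblong_lid_center in the frame of oblong_box_mouth between 0.012 and 0.02 m and angle between the x axis of oblong_lid_center and the x axis of oblong_box_mouth, either way round below 0.2 rad and (angle between the x axis of square_lid_center and the x axis of square_box_mouth, either way round below 0.2 rad or angle between the x axis of square_lid_center and the y axis of square_box_mouth, either way round below 0.2 rad)); the robot touches nothing.
It fails at once if a lid is dropped or slammed onto its box (meets it faster than 0.5 m/s) ((horizontal distance between small_round_lid_center and small_round_box_mouth below 0.03 m and z of small_round_lid_center in the frame of small_round_box_mouth below 0.034 m and linear speed of small_round_lid above 0.5 m/s) or (horizontal distance between large_round_lid_center and large_round_box_mouth below 0.03 m and z of large_round_lid_center in the frame of large_round_box_mouth below 0.034 m and linear speed of large_round_lid above 0.5 m/s) or (horizontal distance between square_lid_center and square_box_mouth below 0.03 m and z of square_lid_center in the frame of square_box_mouth below 0.034 m and linear speed of square_lid above 0.5 m/s) or (horizontal distance between oblong_lid_center and oblong_box_mouth below 0.03 m and z of oblong_lid_center in the frame of oblong_box_mouth below 0.034 m and linear speed of oblong_lid above 0.5 m/s)).
It fails at once if the carved bird is knocked over or pushed more than 40 mm (distance of bird_center from where it was at the start of the episode above 0.04 m or angle between bird_center's own z axis and vertical above 0.6 rad).
It fails at once if the wax jar is knocked over or pushed more than 40 mm (distance of wax_jar_center from where it was at the start of the episode above 0.04 m or angle between wax_jar_center's own z axis and vertical above 0.6 rad).
It also fails if it takes over 104 s, if anything falls off the work surface, if the arm or the gripper's body presses on something with over 40 N, if the wrist force passes 120 N, or if a joint passes its speed limit or range.

## Working session

There is one attempt and no reset: what is moved stays moved. The work goes in short steps, Python scripts to look and compute and a tool call to move; the robot and the scene stay as the last step left them, time stands still between calls to the robot, and variables do not carry over. Pictures are saved under pics/ and viewed, at most 14 in all, crops included, and the job is handed in when it is done.

Besides the shell and the picture viewer there is one more tool, called after "Request:" as name(argument=value, ...) on one line, values as JSON. send_rows: Moves the arm, as the interface text tells. Its arguments: {"type":"object","properties":{"rows":{"type":"array","items":{"type":"array","items":{"type":"array","items":{"type":"number","minimum":-1,"maximum":1}}}}},"required":["rows"]}

```bash
mkdir -p pics; python3 - <<'E'
from cell import *
import cv2,numpy as np
for n in("top","side"):
    cv2.imwrite(f"pics/{n}0.png",cv2.resize(grab_frame(n)[:,:,::-1],(800,600),interpolation=cv2.INTER_CUBIC))
    m=camera_model(n);print(n,m["fx"],m["cx"],m["cy"],m["dist_coeffs"],np.round(m["pose"],3).tolist())
s=read_state();print(s["time"],s["tool_rot"],s["width"])
E
```

```text
top 429.3502919112421 286.7923243015088 214.88031250194254 [0.04299236 0.         0.         0.         0.        ] [[-0.017, 0.998, -0.06, 0.396], [-1.0, -0.016, 0.004, 0.025], [0.003, 0.06, 0.998, 1.107], [0.0, 0.0, 0.0, 1.0]]
side 463.8528527356542 278.21028180776204 208.94973512670018 [0.029033 0.       0.       0.       0.      ] [[0.898, 0.31, -0.311, 0.073], [-0.439, 0.644, -0.627, -0.678], [0.006, 0.7, 0.714, 0.868], [0.0, 0.0, 0.0, 1.0]]
0.1 [[-9.66448144e-01  2.56860672e-01 -7.61159622e-04]
 [ 2.56861606e-01  9.66446811e-01 -1.63585154e-03]
 [ 3.15434363e-04 -1.77647837e-03 -9.99998372e-01]] 0.09394157395222255
```

View pics/top0.png

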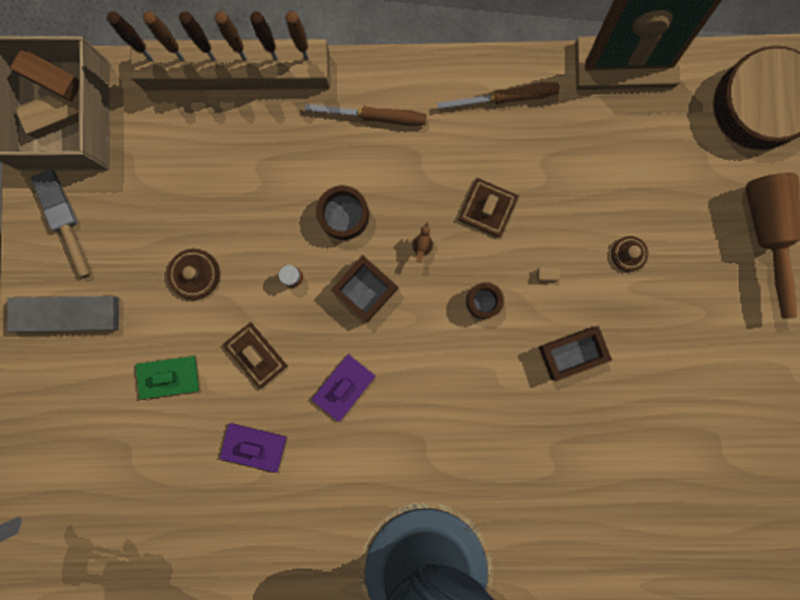

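View pics/side0.png

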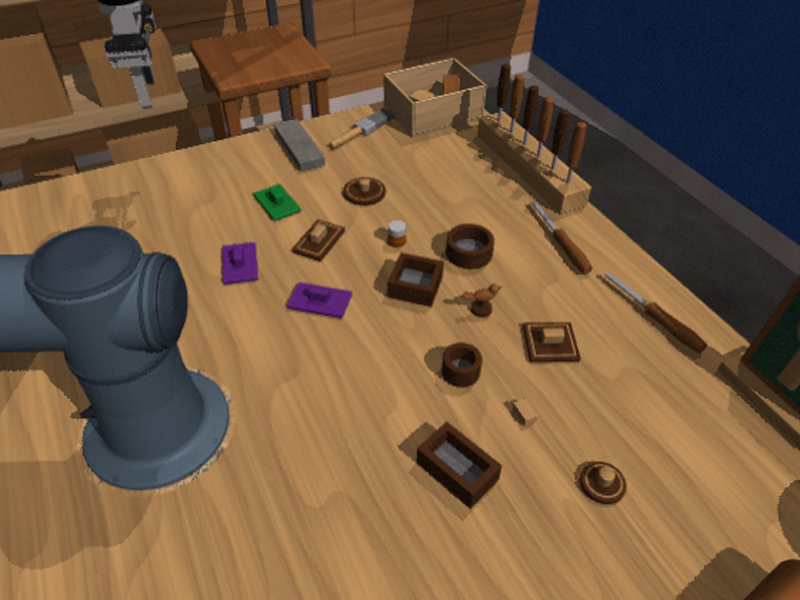

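Seen in the top picture (800x600 pixels):
- **Lids:** large round (193,273), small round (629,253), square (488,207), oblong (254,355).
- **Boxes:** large round (343,212), square (364,290), small round (485,300), oblong (575,353).
- **Bystanders:** bird (423,242), jar (290,275), scrap block (546,276).
- **Could be taken for the oblong lid:** green (166,378), purple (343,388), purple (252,448) and brown with a pale knob (254,355). By the description it is the brown one.

Next I fit outline models to the top and side images together.

```bash
cat > h.py <<'E'
from cell import *
import cv2,numpy as np
from scipy.optimize import differential_evolution
from scipy.ndimage import map_coordinates
def proj(P,m):
    T=np.linalg.inv(np.array(m["pose"])); Q=P@T[:3,:3].T+T[:3,3]
    Q=Q*[1,-1,-1]; K=np.array([[m["fx"],0,m["cx"]],[0,m["fy"],m["cy"]],[0,0,1.]])
    return cv2.projectPoints(Q,np.zeros(3),np.zeros(3),K,np.array(m["dist_coeffs"]))[0][:,0]
def ray(uv,m,z):
    K=np.array([[m["fx"],0,m["cx"]],[0,m["fy"],m["cy"]],[0,0,1.]])
    u=cv2.undistortPoints(np.array([[uv]],float),K,np.array(m["dist_coeffs"]))[0,0]
    p=np.array(m["pose"]); d=p[:3,:3]@[u[0],-u[1],-1]; o=p[:3,3]
    return (o+d*(z-o[2])/d[2])[:2]
def outline(a,b=None,n=80):
    if b is None:
        t=np.linspace(0,2*np.pi,n,False); return np.c_[np.cos(t),np.sin(t)]*a/2, np.c_[np.cos(t),np.sin(t)]
    s=np.linspace(-.47,.47,n//4); o=np.ones_like(s)
    P=np.vstack([np.c_[s*a,o*b/2],np.c_[s*a,-o*b/2],np.c_[o*a/2,s*b],np.c_[-o*a/2,s*b]])
    N=np.vstack([np.c_[0*o,o],np.c_[0*o,-o],np.c_[o,0*o],np.c_[-o,0*o]]); return P,N
M=1e-3
# name: px(top,800 wide), ref z, [(outline,z,sign: +1 outside brighter)]
def lid(o,k): return [(outline(*o),.010,1),(outline(*k),.032,-1)]
def box(o,i): return [(outline(*o),.040,1)]+[(outline(*i),.040,-.7)]
T={"SL":((629,253),.02,lid((64*M,),(22*M,))),"LL":((193,273),.02,lid((92*M,),(22*M,))),
"QL":((488,207),.02,lid((84*M,84*M),(36*M,18*M))),"OL":((254,355),.02,lid((104*M,64*M),(36*M,18*M))),
"SB":((485,300),.04,box((64*M,),(42*M,))),"LB":((343,212),.04,box((92*M,),(70*M,))),
"QB":((364,290),.04,box((84*M,84*M),(62*M,62*M))),"OB":((575,353),.04,box((104*M,64*M),(82*M,42*M)))}
def score(p,mod,ims,d=.004):
    c,s=np.cos(p[2]),np.sin(p[2]); R=np.array([[c,s],[-s,c]]); t=0
    for (PN,z,sg) in mod:
        P,N=PN
        for im,m in ims:
            v=[]
            for k in(-d,d):
                W=np.c_[(P+k*N)@R+p[:2],np.full(len(P),z)]; uv=proj(W,m)
                v.append(map_coordinates(im,[uv[:,1],uv[:,0]],order=1,mode="nearest"))
            t+=sg*np.clip(v[1]-v[0],-40,40).mean()
    return -t
def fit(mod,p0,ims,r=.02,yaw=(0,np.pi)):
    res=differential_evolution(score,[(p0[0]-r,p0[0]+r),(p0[1]-r,p0[1]+r),yaw],args=(mod,ims),seed=1,popsize=12,maxiter=40,tol=1e-4)
    return res.x,-res.fun
def gray(n): return cv2.GaussianBlur(grab_frame(n).max(2).astype(np.float32),(0,0),.6)
def views(names): return [(gray(n),camera_model(n)) for n in names]
E
python3 - <<'E'
from h import *
V=views(["top","side"]);out={}
for k,(px,z,mod) in T.items():
    p0=ray((px[0]*.7,px[1]*.7),V[0][1],z)
    yw=(0,.01) if k[0] in"SL" else (0,np.pi/2) if k[0]=="Q" else (0,np.pi)
    r=[fit(mod,p0,v,.02,yw) for v in(V,V[:1],V[1:])]
    out[k]=r[0][0]; print(k,[(np.round(x,3).tolist(),round(s)) for x,s in r])
np.save("fit.npy",out,allow_pickle=True)
pics=[]
for n,(g,m) in zip(("top","side"),V):
    im=cv2.resize(grab_frame(n)[:,:,::-1],None,fx=3,fy=3,interpolation=cv2.INTER_CUBIC)
    for k,p in out.items():
        c,s=np.cos(p[2]),np.sin(p[2]);R=np.array([[c,s],[-s,c]])
        for (P,N),z,_ in T[k][2]:
            for u,v in proj(np.c_[P@R+p[:2],np.full(len(P),z)],m): cv2.circle(im,(int(u*3+1),int(v*3+1)),1,(0,255,0),-1)
    c=im[340:880,300:1420] if n=="top" else im[360:1120,480:1380]
    cv2.imwrite(f"pics/ov_{n}.png",cv2.resize(c,(800,int(800*c.shape[0]/c.shape[1])) if n=="top" else (700,590)))
E
```

```text
SL [([0.55, -0.377, 0.007], 120), ([0.551, -0.374, 0.001], 78), ([0.548, -0.379, 0.007], 76)]
LL [([0.527, 0.403, 0.005], 118), ([0.527, 0.409, 0.0], 80), ([0.524, 0.399, 0.001], 70)]
QL [([0.626, -0.132, 1.136], 84), ([0.639, -0.125, 0.0], 42), ([0.633, -0.134, 1.142], 58)]
OL [([0.38, 0.296, 0.683], 123), ([0.38, 0.299, 0.7], 78), ([0.377, 0.291, 0.692], 75)]
SB [([0.465, -0.107, 0.0], 50), ([0.466, -0.106, 0.004], 43), ([0.454, -0.131, 0.01], 30)]
LB [([0.623, 0.133, 0.0], 65), ([0.623, 0.133, 0.002], 46), ([0.621, 0.126, 0.0], 25)]
QB [([0.494, 0.093, 0.838], 38), ([0.488, 0.099, 0.818], 33), ([0.493, 0.084, 0.901], 28)]
OB [([0.374, -0.257, 1.912], 48), ([0.376, -0.257, 1.916], 50), ([0.365, -0.284, 1.908], 50)]
```

View pics/ov_top.png

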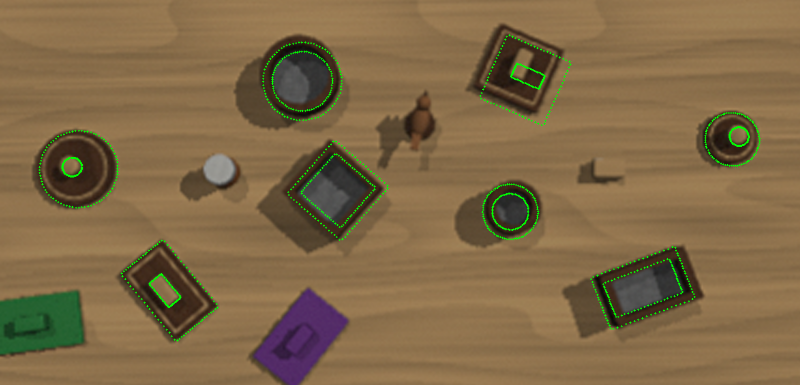

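View pics/ov_side.png

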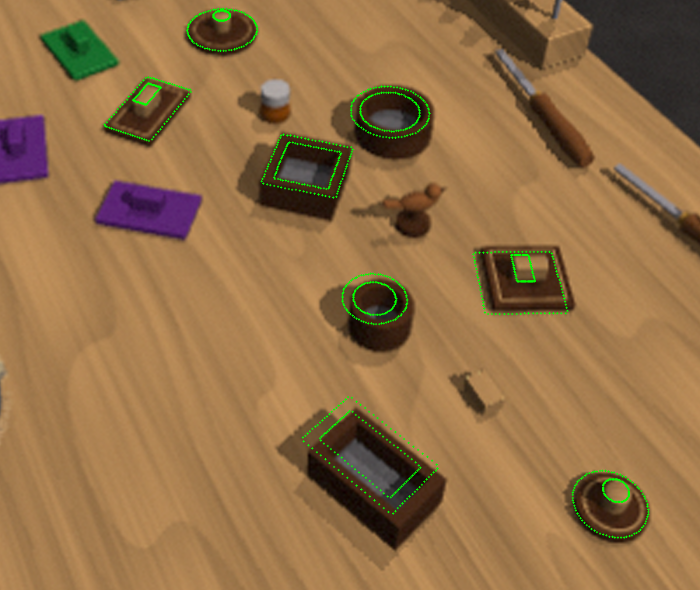

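The overlays show the round and oblong lids fit well. The square lid's yaw locked wrong, and the box fits are pulled several mm by the walls and shadows. I'll refit using the full silhouette (rim and foot hull) with shadow-proof clipping.

```bash
cat >> h.py <<'E'
def sscore(p,spec,ims,d=1.3):
    (O,h),(I,zi,sg)=spec; c,s=np.cos(p[2]),np.sin(p[2]); R=np.array([[c,s],[-s,c]]); t=0
    for im,sm,m in ims:
        W=O[0]@R+p[:2]
        uv=proj(np.vstack([np.c_[W,np.full(len(W),z)] for z in(0,h)]),m)
        H=cv2.convexHull(uv.astype(np.float32))[:,0]
        E=np.roll(H,-1,0)-H; L=np.linalg.norm(E,axis=1)
        cum=np.r_[0,np.cumsum(L)]; q=np.linspace(0,cum[-1],120,False); i=np.searchsorted(cum,q,"right")-1
        P=H[i]+E[i]*((q-cum[i])/L[i])[:,None]; N=np.c_[E[i,1],-E[i,0]]/L[i][:,None]
        if ((P-H.mean(0))*N).sum()<0: N=-N
        f=lambda a,X: map_coordinates(a,[X[:,1],X[:,0]],order=1,mode="nearest")
        t+=(f(sm,P+d*N)-f(sm,P-d*N)).mean()
        W=I[0]@R+p[:2]; k=.003
        a,b=[f(im,proj(np.c_[W+e*(I[1]@R),np.full(len(W),zi)],m)) for e in(-k,k)]
        t+=.5*np.clip(sg*(a-b),-30,30).mean()
    return -t
def sfit(k,p0,ims,r=.02,yaw=(0,np.pi)):
    mod=T[k][2]; bx=k[1]=="B"
    spec=((mod[0][0],.04 if bx else .010),(mod[1][0],mod[1][1],1))
    res=differential_evolution(sscore,[(p0[0]-r,p0[0]+r),(p0[1]-r,p0[1]+r),yaw],args=(spec,ims),seed=1,popsize=14,maxiter=50,tol=1e-4)
    return res.x,-res.fun
def sviews(names,thr=70):
    o=[]
    for n in names:
        m=camera_model(n); f=grab_frame(n); r=f.max(2).astype(np.float32)
        o.append((r,np.clip(r,25,thr).astype(np.float32),m))
    return o
E
python3 - <<'E'
from h import *
V=sviews(["top","side"]); g=V[0][0]
for n,(u,v) in dict(wood=(600,420),shOB=(533,370),wallOB=(545,362),rimOB=(600,340),shQB=(330,315),rimQB=(340,290)).items(): print(n,g[int(v*.7),int(u*.7)],end=" ")
print(); out={}
ini=np.load("fit.npy",allow_pickle=True).item()
for k in T:
    p0=ini[k][:2] if k!="QL" else ray((488*.7,207*.7),V[0][2],.02)
    yw=(0,.01) if k[0] in"SL" else (0,np.pi/2) if k=="QB" else (0,np.pi)
    r=[sfit(k,p0,v,.02,yw) for v in(V,V[:1],V[1:])]
    out[k]=r[0][0]; print(k,[(np.round(x,3).tolist(),round(s)) for x,s in r])
np.save("fit2.npy",out,allow_pickle=True)
P=[]
for n,(g,_,m) in zip(("top","side"),V):
    im=cv2.resize(grab_frame(n)[:,:,::-1],None,fx=3,fy=3,interpolation=cv2.INTER_CUBIC)
    for k,p in out.items():
        c,s=np.cos(p[2]),np.sin(p[2]);R=np.array([[c,s],[-s,c]])
        for (Q,N),z,_ in T[k][2]:
            for u,v in proj(np.c_[Q@R+p[:2],np.full(len(Q),z)],m): cv2.circle(im,(int(u*3+1),int(v*3+1)),1,(0,255,0),-1)
    c=im[340:880,300:1420] if n=="top" else im[500:1120,500:1380]
    P.append(cv2.resize(c,(600,int(600*c.shape[0]/c.shape[1]))) if n=="top" else cv2.resize(c,(440,310)))
cv2.imwrite("pics/ov2.png",np.vstack([P[0],cv2.copyMakeBorder(P[1],0,0,0,160,0)]))
E
```

```text
wood 138.0 shOB 94.0 wallOB 38.0 rimOB 64.0 shQB 88.0 rimQB 59.0 
SL [([0.551, -0.377, 0.0], 52), ([0.552, -0.376, 0.002], 28), ([0.551, -0.378, 0.008], 26)]
LL [([0.526, 0.405, 0.01], 40), ([0.528, 0.409, 0.01], 27), ([0.526, 0.403, 0.004], 21)]
QL [([0.639, -0.126, 2.694], 47), ([0.641, -0.124, 2.709], 27), ([0.639, -0.126, 2.71], 26)]
OL [([0.379, 0.297, 0.686], 42), ([0.381, 0.299, 0.684], 24), ([0.379, 0.296, 0.687], 21)]
SB [([0.464, -0.104, 0.008], 16), ([0.466, -0.103, 0.0], 15), ([0.462, -0.125, 0.001], 13)]
LB [([0.621, 0.132, 0.0], 27), ([0.622, 0.132, 0.0], 19), ([0.622, 0.123, 0.007], 13)]
QB [([0.486, 0.096, 0.791], 15), ([0.482, 0.101, 0.816], 11), ([0.493, 0.082, 0.789], 15)]
OB [([0.361, -0.272, 1.896], 21), ([0.38, -0.255, 1.939], 18), ([0.392, -0.261, 0.329], 16)]
```

View pics/ov2.png

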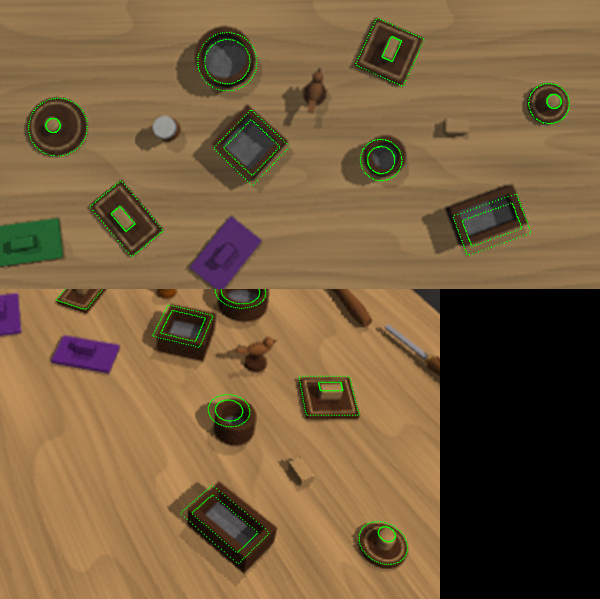

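Lids fit well now, and the square lid is right. The boxes are confused by the shaded mouths, so I'll fit those by silhouette only.

```bash
python3 - <<'E'
import re
s=open("h.py").read().replace("t+=.5*np.clip","t+=(.5 if h<.03 else 0)*np.clip"); open("h.py","w").write(s)
E
python3 - <<'E'
from h import *
V=sviews(["top","side"],78); out=np.load("fit2.npy",allow_pickle=True).item()
seed=dict(SB=(.465,-.11),LB=(.622,.128),QB=(.488,.092),OB=(.373,-.262)); yr=dict(SB=(0,.01),LB=(0,.01),QB=(.4,1.2),OB=(1.6,2.2))
for k in seed:
    r=[sfit(k,seed[k],v,.02,yr[k]) for v in(V,V[:1],V[1:])]
    out[k]=r[0][0]; print(k,[(np.round(x,3).tolist(),round(s)) for x,s in r])
np.save("fit2.npy",out,allow_pickle=True)
P=[]
for n,(g,_,m) in zip(("top","side"),V):
    im=cv2.resize(grab_frame(n)[:,:,::-1],None,fx=3,fy=3,interpolation=cv2.INTER_CUBIC)
    for k in seed:
        p=out[k];c,s=np.cos(p[2]),np.sin(p[2]);R=np.array([[c,s],[-s,c]])
        for (Q,N),z,_ in T[k][2]:
            for u,v in proj(np.c_[Q@R+p[:2],np.full(len(Q),z)],m): cv2.circle(im,(int(u*3+1),int(v*3+1)),1,(0,255,0),-1)
    c=im[360:820,650:1310] if n=="top" else im[460:1120,720:1180]
    P.append(cv2.resize(c,None,fx=590/c.shape[0] if n!="top" else .6,fy=590/c.shape[0] if n!="top" else .6))
P[0]=cv2.copyMakeBorder(P[0],0,P[1].shape[0]-P[0].shape[0],0,0,0)
cv2.imwrite("pics/ov3.png",np.hstack(P)[:,:800])
E
```

```text
SB [([0.47, -0.111, 0.01], 42), ([0.47, -0.111, 0.01], 22), ([0.47, -0.112, 0.0], 20)]
LB [([0.632, 0.138, 0.0], 43), ([0.632, 0.138, 0.007], 24), ([0.631, 0.136, 0.0], 20)]
QB [([0.494, 0.1, 0.82], 37), ([0.493, 0.102, 0.812], 17), ([0.493, 0.099, 0.826], 22)]
OB [([0.375, -0.268, 1.909], 47), ([0.376, -0.267, 1.915], 26), ([0.373, -0.269, 1.91], 25)]
```

View pics/ov3.png

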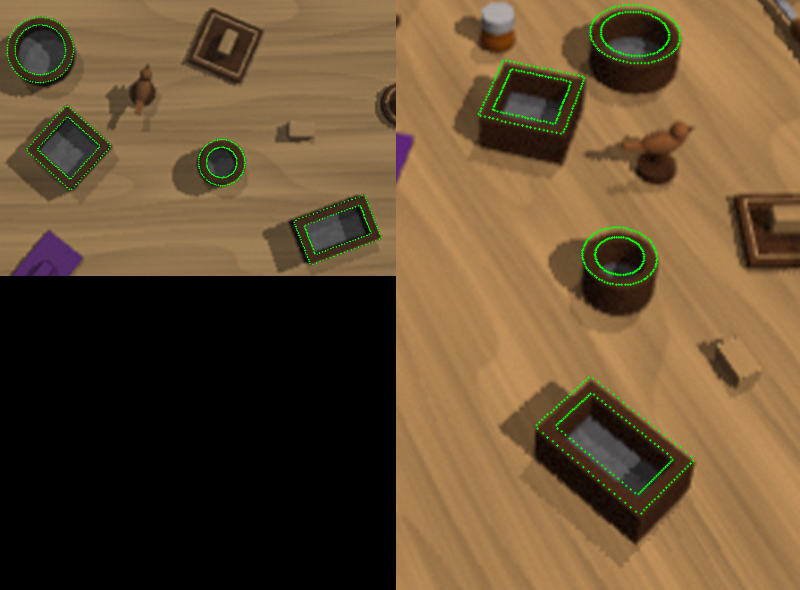

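Both cameras now agree within 2-3 mm. The oblong lid is the brown one, confirmed in the overlay. First move: over the large round lid.

Request:
send_rows(rows=[[[0.5,-0.2,-0.06,0,0],[0.5,-0.28,-0.085,0,0],[0.5,-0.28,-0.085,0,0],[0.5,-0.28,-0.085,0,0],[0.5,-0.28,-0.085,0,0],[0.5,-0.28,-0.085,0,0],[0.5,-0.28,-0.085,0,0],[0.5,-0.28,-0.085,0,0],[0.5,-0.28,-0.085,0,0],[0.5,-0.25,-0.08,0,0],[0.5,0,0,0,0],[0.5,0,0,0,0]]])

```text
time: 1.9
eef_pos: [0.5257, 0.4052, 0.2052]
tool_rot: [[-0.966, 0.258, -0.001], [0.258, 0.966, 0.0], [0.001, -0.0, -1.0]]
ft_force: [0.0, 0.4, -0.3]
width: 0.047
gripper_force: 0.0
```

```bash
cat > g.py <<'E'
import sys
from cell import read_state
import numpy as np
F=np.load("fit2.npy",allow_pickle=True).item()
def go(k,yaw=None,z=None,off=(0,0)):
    """remaining move in tool axes AFTER turning to psi=yaw(+n*pi); units of send_rows"""
    s=read_state();R=np.array(s["tool_rot"]);p=np.array(s["eef_pos"]);psi=np.arctan2(R[1,0],R[0,0]);t=0
    if yaw is not None:
        d=(yaw-psi+np.pi/2)%np.pi-np.pi/2; t=-np.rad2deg(d)/5; psi+=d
        print("alt turn",round(t+36 if t<0 else t-36,2),"j6",round(s["joint_pos"][5],2))
    d=F[k][:2]+np.array(off)-p[:2]; c,n=np.cos(psi),np.sin(psi)
    print(k,"t",round(s["time"],1),"turn",round(t,2),"dx",round((c*d[0]+n*d[1])/.15,3),"dy",round((n*d[0]-c*d[1])/.15,3),
      "dz",None if z is None else round((p[2]-z)/.15,3),"z",round(p[2],4),"psi",round(psi,3),"w",round(s["width"],4),"tilt",np.round(R[:2,2],3),"F",np.round(s["ft_force"],1))
E
python3 -c "
from g import *
go('LL',None,.0125)"
```

```text
LL t 1.9 turn 0 dx -0.006 dy -0.003 dz 1.285 z 0.2052 psi 2.88 w 0.047 tilt [-0.001  0.   ] F [ 0.   0.4 -0.3]
```

Request:
send_rows(rows=[[[0.5,0,0,0.25,0],[0.5,0,0,0.3,0],[0.5,0,0,0.3,0],[0.5,0,0,0.25,0],[0.5,0,0,0.1,0],[0.5,0,0,0.05,0],[0.5,0,0,0.02,0],[1,0,0,0,0],[1,0,0,0,0],[1,0,0,0,0],[1,0,0,0,0],[1,0,0,0,0]]])

```text
time: 3.1
eef_pos: [0.5262, 0.4061, 0.0163]
tool_rot: [[-0.966, 0.257, 0.002], [0.257, 0.966, 0.001], [-0.001, 0.001, -1.0]]
ft_force: [-1.0, -0.9, 4.5]
width: 0.0203
gripper_force: 30.0
```

```bash
python3 -c "
from g import *
go('LL',None,.0145)
import cv2;from cell import grab_frame
cv2.imwrite('pics/w1.png',grab_frame('wrist')[:,:,::-1])"
```

```text
LL t 3.1 turn 0 dx -0.004 dy -0.009 dz 0.012 z 0.0163 psi 2.882 w 0.0203 tilt [0.002 0.001] F [-1.  -0.9  4.5]
```

View pics/w1.png

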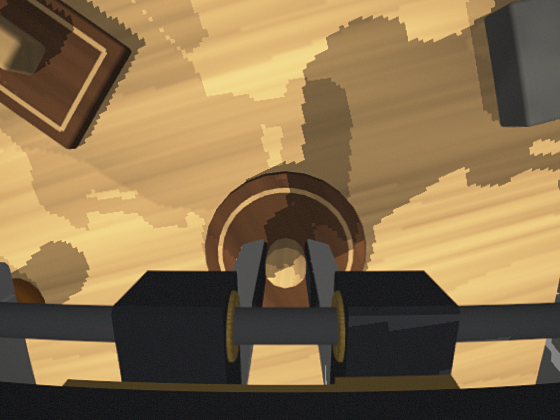

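The wrist view shows the knob at (286,265) between the fingers (240-330). I'll check the projected offset, and compare it with the knob centre expected at the TCP.

```bash
python3 -c "
from h import *
m=camera_model('wrist');s=read_state();p=np.array(s['eef_pos']);R=np.array(s['tool_rot'])
print(m['fx'],m['cx'],m['cy'],np.round(np.linalg.inv(R)@(np.array(m['pose'])[:3,3]-p),3))
print(proj(np.array([[p[0],p[1],.032]]),m))
x=ray((286,265),m,.032);print((R.T@np.r_[x-p[:2],0])[:2])
x=ray((286,248),m,.010);print(x)
"
```

```text
348.97002866667736 285.26891641107335 213.45313251708905 [ 0.066 -0.002 -0.18 ]
[[288.78596114 267.53374723]]
[ 0.00135437 -0.00139581]
[0.52307694 0.40555893]
```

Request:
send_rows(rows=[[[1,0,0,-0.04,0],[1,0,0,-0.1,0],[1,0,0,-0.2,0],[1,0,0,-0.25,0],[1,0,0,-0.2,0],[1,0,0,-0.15,0],[1,0,0,-0.06,0],[1,0,0,0,0]]])

```text
time: 3.95
eef_pos: [0.526, 0.406, 0.1669]
tool_rot: [[-0.966, 0.257, 0.003], [0.257, 0.966, 0.001], [-0.002, 0.002, -1.0]]
ft_force: [0.4, -0.4, -1.9]
width: 0.0204
gripper_force: 30.0
```

```bash
python3 -c "
from g import *
go('LB',None,.0563)"
```

```text
LB t 4.0 turn 0 dx -1.14 dy -1.545 dz 0.737 z 0.1669 psi 2.882 w 0.0204 tilt [0.003 0.001] F [ 0.4 -0.4 -1.9]
```

Request:
send_rows(rows=[[[1,-0.05,-0.07,0,0],[1,-0.1,-0.135,0,0],[1,-0.14,-0.19,0,0],[1,-0.15,-0.2,0,0],[1,-0.15,-0.2,0,0],[1,-0.15,-0.2,0,0],[1,-0.15,-0.2,0,0],[1,-0.13,-0.18,0,0],[1,-0.08,-0.11,0,0],[1,-0.04,-0.055,0,0],[1,0,0,0.2,0],[1,0,0,0.2,0]]])

```text
time: 5.15
eef_pos: [0.6313, 0.138, 0.104]
tool_rot: [[-0.966, 0.257, 0.0], [0.257, 0.966, 0.0], [-0.0, 0.0, -1.0]]
ft_force: [-0.0, -0.4, -0.7]
width: 0.0202
gripper_force: 30.0
```

```bash
python3 -c "
from g import *
go('LB',None,.0563)"
```

```text
LB t 5.2 turn 0 dx -0.003 dy 0.002 dz 0.318 z 0.104 psi 2.881 w 0.0202 tilt [0. 0.] F [-0.  -0.4 -0.7]
```

Request:
send_rows(rows=[[[1,0,0,0.12,0],[1,0,0,0.1,0],[1,0,0,0.05,0],[1,0,0,0.02,0],[1,0,0,0.01,0],[1,0,0,0.005,0],[1,0,0,0,0]]])

```text
time: 5.85
eef_pos: [0.6318, 0.1386, 0.0601]
tool_rot: [[-0.966, 0.257, 0.001], [0.257, 0.966, 0.0], [-0.001, 0.0, -1.0]]
ft_force: [-1.5, 0.0, -0.4]
width: 0.0204
gripper_force: 30.0
```

```bash
python3 -c "
from g import *
go('LB',None,.0563)"
```

```text
LB t 5.8 turn 0 dx -0.001 dy -0.003 dz 0.025 z 0.0601 psi 2.882 w 0.0204 tilt [0.001 0.   ] F [-1.5  0.  -0.4]
```

Request:
send_rows(rows=[[[1,0,0,0.01,0],[1,0,0,0.01,0],[1,0,0,0.01,0],[1,0,0,0.005,0],[1,0,0,0,0]]])

```text
time: 6.35
eef_pos: [0.6315, 0.1385, 0.0562]
tool_rot: [[-0.967, 0.257, -0.0], [0.257, 0.967, -0.0], [0.0, -0.0, -1.0]]
ft_force: [-5.3, -0.3, 11.4]
width: 0.0206
gripper_force: 30.0
```

Contact with about 11 N. Release and rise.

Request:
send_rows(rows=[[[0.5,0,0,0,0],[0.5,0,0,0,0],[0.5,0,0,0,0],[0.5,0,0,-0.1,0],[0.5,0,0,-0.2,0],[0.5,0,0,-0.3,0],[0.5,0,0,-0.3,0],[0.5,0,0,0,0]]])

```text
time: 7.15
eef_pos: [0.6358, 0.1388, 0.1987]
tool_rot: [[-0.966, 0.257, 0.015], [0.257, 0.966, 0.001], [-0.014, 0.004, -1.0]]
ft_force: [1.3, 0.5, 0.9]
width: 0.0471
gripper_force: 0.0
```

```bash
python3 -c "
from g import *
import math
go('OL',F['OL'][2],.0163); go('OL',F['OL'][2]+math.pi,.0163)
import cv2;from cell import grab_frame
cv2.imwrite('pics/w2.png',grab_frame('wrist')[:,:,::-1])"
```

```text
alt turn 25.16 j6 -1.27
OL t 7.2 turn -10.84 dx 0.655 dy 1.899 dz 1.216 z 0.1987 psi 3.828 w 0.0471 tilt [0.015 0.001] F [1.3 0.5 0.9]
alt turn 25.16 j6 -1.27
OL t 7.2 turn -10.84 dx 0.655 dy 1.899 dz 1.216 z 0.1987 psi 3.828 w 0.0471 tilt [0.015 0.001] F [1.3 0.5 0.9]
```

View pics/w2.png

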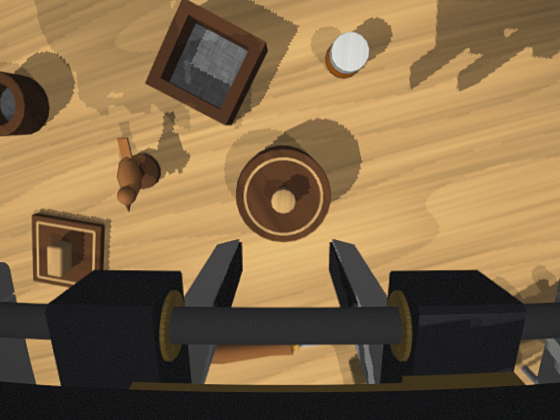

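The large lid sits centred on its box at (283,195). Next is the oblong lid: turn, then travel.

Request:
send_rows(rows=[[[0.5,0,0,0,-0.9],[0.5,0,0,0,-1],[0.5,0,0,0,-1],[0.5,0,0,0,-1],[0.5,0,0,0,-1],[0.5,0,0,0,-1],[0.5,0,0,0,-1],[0.5,0,0,0,-1],[0.5,0,0,0,-1],[0.5,0,0,0,-1],[0.5,0,0,0,-0.9],[0.5,0,0,0,0]]])

```text
time: 8.4
eef_pos: [0.6304, 0.1384, 0.1876]
tool_rot: [[-0.776, -0.631, -0.002], [-0.631, 0.776, -0.0], [0.002, 0.001, -1.0]]
ft_force: [-0.4, -0.6, -0.4]
width: 0.047
gripper_force: 0.0
```

Request:
send_rows(rows=[[[0.5,0.04,0.12,0,0],[0.5,0.08,0.23,0,0],[0.5,0.09,0.26,0,0],[0.5,0.09,0.26,0,0],[0.5,0.09,0.26,0,0],[0.5,0.09,0.26,0,0],[0.5,0.08,0.23,0,0],[0.5,0.06,0.18,0,0],[0.5,0.03,0.1,0,0],[0.5,0,0,0,0]]])

```text
time: 9.4
eef_pos: [0.3746, 0.2987, 0.1886]
tool_rot: [[-0.775, -0.632, -0.0], [-0.632, 0.775, -0.0], [0.001, 0.0, -1.0]]
ft_force: [0.0, 0.2, 0.2]
width: 0.0473
gripper_force: 0.0
```

```bash
python3 -c "
from g import *
go('OL',F['OL'][2],.0163)"
```

```text
alt turn 35.98 j6 -1.82
OL t 9.4 turn -0.02 dx -0.017 dy -0.029 dz 1.149 z 0.1886 psi -2.455 w 0.0473 tilt [-0. -0.] F [0.  0.2 0.2]
```

Request:
send_rows(rows=[[[0.5,-0.017,-0.029,0.2,0],[0.5,0,0,0.3,0],[0.5,0,0,0.3,0],[0.5,0,0,0.2,0],[0.5,0,0,0.1,0],[0.5,0,0,0.04,0],[0.5,0,0,0.01,0],[1,0,0,0,0],[1,0,0,0,0],[1,0,0,0,0],[1,0,0,0,0],[1,0,0,0,0]]])

```text
time: 10.6
eef_pos: [0.381, 0.2967, 0.0172]
tool_rot: [[-0.776, -0.631, 0.001], [-0.631, 0.776, 0.001], [-0.001, -0.0, -1.0]]
ft_force: [-0.6, 0.0, 3.3]
width: 0.0176
gripper_force: 30.0
```

Request:
send_rows(rows=[[[1,0,0,-0.04,0],[1,0,0,-0.1,0],[1,0,0,-0.2,0],[1,0,0,-0.25,0],[1,0,0,-0.2,0],[1,0,0,-0.15,0],[1,0,0,-0.06,0],[1,0,0,0,0]]])

```text
time: 11.4
eef_pos: [0.3811, 0.2966, 0.1675]
tool_rot: [[-0.776, -0.631, 0.002], [-0.631, 0.776, 0.001], [-0.002, -0.001, -1.0]]
ft_force: [-0.1, 0.2, -0.9]
width: 0.0174
gripper_force: 30.0
```

```bash
python3 -c "
from g import *
go('OB',F['OB'][2],.0563)
import cv2;from cell import grab_frame
cv2.imwrite('pics/w3.png',grab_frame('wrist')[:,:,::-1])"
```

```text
alt turn 21.94 j6 -1.83
OB t 11.4 turn -14.06 dx 3.535 dy 1.287 dz 0.742 z 0.1675 psi -1.232 w 0.0174 tilt [0.002 0.001] F [-0.1  0.2 -0.9]
```

View pics/w3.png

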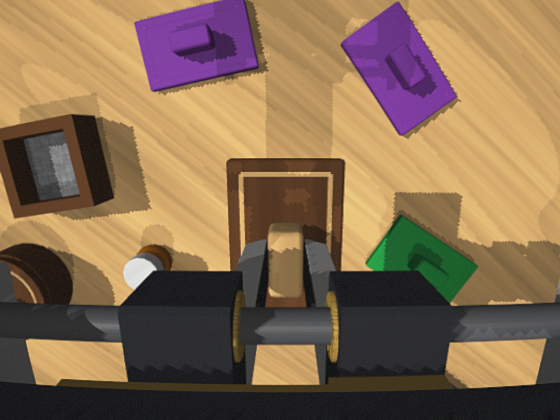

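The oblong lid is held squarely, with its far edge at (286,160). I'll turn, and check the lengthwise grip offset.

```bash
python3 -c "
from h import *
m=camera_model('wrist');s=read_state();p=np.array(s['eef_pos']);R=np.array(s['tool_rot'])
for uv,h in(((286,160),.1603),((286,226),.182),((345,165),.1603),((228,165),.1603)):
  x=ray(uv,m,h);print((R.T@np.r_[x-p[:2],0])[:2].round(4))"
```

```text
[ 0.0529 -0.0001]
[ 0.0227 -0.0001]
[0.0503 0.0312]
[ 0.0503 -0.0308]
```

Request:
send_rows(rows=[[[1,0,0,0,0.5],[1,0,0,0,0.9],[1,0,0,0,1],[1,0,0,0,1],[1,0,0,0,1],[1,0,0,0,1],[1,0,0,0,1],[1,0,0,0,1],[1,0,0,0,1],[1,0,0,0,1],[1,0,0,0,1],[1,0,0,0,1]]])

```text
time: 12.65
eef_pos: [0.3793, 0.2957, 0.1641]
tool_rot: [[-0.951, 0.311, -0.004], [0.311, 0.951, -0.002], [0.003, -0.003, -1.0]]
ft_force: [0.9, -0.8, -0.5]
width: 0.0177
gripper_force: 30.0
```

Request:
send_rows(rows=[[[1,0,0,0,1],[1,0,0,0,1],[1,0,0,0,1],[1,0,0,0,1],[1,0,0,0,1],[1,0,0,0,1],[1,0,0,0,1],[1,0,0,0,1],[1,0,0,0,1],[1,0,0,0,0.9],[1,0,0,0,0.6],[1,0,0,0,0]]])

```text
time: 13.85
eef_pos: [0.3794, 0.2958, 0.1644]
tool_rot: [[-0.336, 0.942, -0.003], [0.942, 0.336, -0.002], [-0.0, -0.004, -1.0]]
ft_force: [1.2, -0.7, -0.5]
width: 0.0176
gripper_force: 30.0
```

```bash
python3 -c "
from g import *
go('OB',F['OB'][2],.0563)"
```

```text
alt turn -35.96 j6 0.08
OB t 13.8 turn 0.04 dx -3.534 dy -1.275 dz 0.721 z 0.1644 psi 1.909 w 0.0176 tilt [-0.003 -0.002] F [ 1.2 -0.7 -0.5]
```

Request:
send_rows(rows=[[[1,-0.1,-0.036,0,0],[1,-0.2,-0.072,0,0],[1,-0.28,-0.101,0,0],[1,-0.28,-0.101,0,0],[1,-0.28,-0.101,0,0],[1,-0.28,-0.101,0,0],[1,-0.28,-0.101,0,0],[1,-0.28,-0.101,0,0],[1,-0.28,-0.101,0,0],[1,-0.28,-0.101,0,0],[1,-0.28,-0.101,0,0],[1,-0.28,-0.101,0,0]]])

```text
time: 15.05
eef_pos: [0.3777, -0.1994, 0.1654]
tool_rot: [[-0.336, 0.942, -0.001], [0.942, 0.336, 0.001], [0.002, -0.001, -1.0]]
ft_force: [0.9, -0.3, -0.8]
width: 0.0175
gripper_force: 30.0
```

Request:
send_rows(rows=[[[1,-0.25,-0.09,0,0],[1,-0.13,-0.047,0,0],[1,-0.054,-0.02,0,0],[1,0,0,0.1,0],[1,0,0,0.2,0],[1,0,0,0.15,0],[1,0,0,0,0]]])

```text
time: 15.75
eef_pos: [0.3762, -0.2639, 0.0951]
tool_rot: [[-0.337, 0.941, -0.006], [0.941, 0.337, 0.007], [0.008, -0.003, -1.0]]
ft_force: [-0.2, -0.4, 0.8]
width: 0.0175
gripper_force: 30.0
```

```bash
python3 -c "
from g import *
go('OB',F['OB'][2],.057)"
```

```text
alt turn -35.94 j6 -1.2
OB t 15.8 turn 0.06 dx -0.022 dy -0.016 dz 0.254 z 0.0951 psi 1.909 w 0.0175 tilt [-0.006  0.007] F [-0.2 -0.4  0.8]
```

Request:
send_rows(rows=[[[1,-0.015,-0.01,0.05,0],[1,0,0,0.08,0],[1,0,0,0.06,0],[1,0,0,0.02,0],[1,0,0,0.01,0],[1,0,0,0,0],[1,0,0,0,0]]])

```text
time: 16.45
eef_pos: [0.3779, -0.2701, 0.0664]
tool_rot: [[-0.336, 0.942, 0.001], [0.942, 0.336, -0.001], [-0.001, 0.0, -1.0]]
ft_force: [-0.7, -1.1, -1.2]
width: 0.0178
gripper_force: 30.0
```

```bash
python3 -c "
from g import *
go('OB',F['OB'][2],.057)"
```

```text
alt turn -35.96 j6 -1.21
OB t 16.4 turn 0.04 dx 0.021 dy -0.013 dz 0.062 z 0.0664 psi 1.909 w 0.0178 tilt [ 0.001 -0.001] F [-0.7 -1.1 -1.2]
```

Request:
send_rows(rows=[[[1,0.02,-0.013,0.02,0],[1,0,0,0.015,0],[1,0,0,0.01,0],[1,0,0,0.01,0],[1,0,0,0.008,0],[1,0,0,0,0]]])

```text
time: 17.05
eef_pos: [0.3749, -0.2677, 0.0571]
tool_rot: [[-0.336, 0.942, -0.001], [0.942, 0.336, 0.0], [0.001, -0.0, -1.0]]
ft_force: [-2.1, 1.9, 5.8]
width: 0.0176
gripper_force: 30.0
```

```bash
python3 -c "
from g import *
go('OB',F['OB'][2],.057)"
```

```text
alt turn -35.95 j6 -1.21
OB t 17.1 turn 0.05 dx -0.001 dy 0.001 dz 0.001 z 0.0571 psi 1.909 w 0.0176 tilt [-0.001  0.   ] F [-2.1  1.9  5.8]
```

Contact, aligned. Release, rise, head for the small round lid.

Request:
send_rows(rows=[[[0.5,0,0,0,0],[0.5,0,0,0,0],[0.5,0,0,0,0],[0.5,0,0,-0.1,0],[0.5,0,0,-0.2,0],[0.5,0,0,-0.25,0],[0.5,0,0,-0.25,0],[0.5,0,0,-0.1,0],[0.5,0,0,0,0],[0.5,0,0,0,0]]])

```text
time: 18.05
eef_pos: [0.3746, -0.2673, 0.1907]
tool_rot: [[-0.336, 0.942, -0.001], [0.942, 0.336, 0.001], [0.001, -0.0, -1.0]]
ft_force: [0.1, -0.4, -0.2]
width: 0.047
gripper_force: 0.0
```

```bash
python3 -c "
from g import *
go('SL',None,.0165)"
```

```text
SL t 18.1 turn 0 dx -1.084 dy 0.865 dz 1.162 z 0.1907 psi 1.913 w 0.047 tilt [-0.001  0.001] F [ 0.1 -0.4 -0.2]
```

Request:
send_rows(rows=[[[0.5,-0.1,0.08,0,0],[0.5,-0.2,0.16,0,0],[0.5,-0.22,0.175,0,0],[0.5,-0.22,0.175,0,0],[0.5,-0.2,0.16,0,0],[0.5,-0.1,0.08,0,0],[0.5,-0.044,0.035,0,0],[0.5,0,0,0.1,0],[0.5,0,0,0,0],[0.5,0,0,0,0]]])

```text
time: 19.05
eef_pos: [0.5503, -0.3762, 0.175]
tool_rot: [[-0.336, 0.942, -0.002], [0.942, 0.336, 0.002], [0.003, -0.001, -1.0]]
ft_force: [0.0, 0.2, 0.0]
width: 0.047
gripper_force: 0.0
```

```bash
python3 -c "
from g import *
go('SL',None,.0165)"
```

```text
SL t 19.1 turn 0 dx -0.007 dy 0.006 dz 1.056 z 0.175 psi 1.913 w 0.047 tilt [-0.002  0.002] F [0.  0.2 0. ]
```

Request:
send_rows(rows=[[[0.5,-0.006,0.005,0.2,0],[0.5,0,0,0.28,0],[0.5,0,0,0.28,0],[0.5,0,0,0.16,0],[0.5,0,0,0.08,0],[0.5,0,0,0.04,0],[0.5,0,0,0.016,0],[0.5,0,0,0,0],[1,0,0,0,0],[1,0,0,0,0],[1,0,0,0,0],[1,0,0,0,0]]])

```text
time: 20.25
eef_pos: [0.5529, -0.378, 0.0186]
tool_rot: [[-0.336, 0.942, 0.0], [0.942, 0.336, -0.001], [-0.001, 0.0, -1.0]]
ft_force: [0.0, 0.2, 1.4]
width: 0.0203
gripper_force: 30.0
```

Request:
send_rows(rows=[[[1,0,0,-0.04,0],[1,0,0,-0.1,0],[1,0,0,-0.2,0],[1,0,0,-0.25,0],[1,0,0,-0.2,0],[1,0,0,-0.15,0],[1,0,0,-0.06,0],[1,0,0,0,0],[1,0,0,0,0]]])

```text
time: 21.15
eef_pos: [0.5521, -0.3773, 0.167]
tool_rot: [[-0.336, 0.942, -0.001], [0.942, 0.336, 0.001], [0.002, -0.001, -1.0]]
ft_force: [-0.6, -0.7, -0.5]
width: 0.0202
gripper_force: 30.0
```

```bash
python3 -c "
from g import *
go('SB',None,.0565)"
```

```text
SB t 21.1 turn 0 dx 1.855 dy 0.082 dz 0.737 z 0.167 psi 1.913 w 0.0202 tilt [-0.001  0.001] F [-0.6 -0.7 -0.5]
```

Request:
send_rows(rows=[[[1,0.08,0.004,0,0],[1,0.16,0.007,0,0],[1,0.24,0.011,0,0],[1,0.25,0.011,0,0],[1,0.25,0.011,0,0],[1,0.25,0.011,0,0],[1,0.25,0.011,0,0],[1,0.2,0.008,0,0],[1,0.12,0.005,0,0],[1,0.055,0.003,0,0],[1,0,0,0.15,0],[1,0,0,0.15,0]]])

```text
time: 22.35
eef_pos: [0.4716, -0.1121, 0.1231]
tool_rot: [[-0.336, 0.942, 0.002], [0.942, 0.336, -0.001], [-0.002, 0.001, -1.0]]
ft_force: [0.2, -0.8, -0.5]
width: 0.0204
gripper_force: 30.0
```

Request:
send_rows(rows=[[[1,0,0,0.15,0],[1,0,0,0.08,0],[1,0,0,0,0],[1,0,0,0,0]]])

```text
time: 22.75
eef_pos: [0.4713, -0.1121, 0.0891]
tool_rot: [[-0.335, 0.942, 0.001], [0.942, 0.335, -0.0], [-0.0, 0.0, -1.0]]
ft_force: [0.4, 0.5, 0.8]
width: 0.0202
gripper_force: 30.0
```

```bash
python3 -c "
from g import *
go('SB',None,.0586)"
```

```text
SB t 22.8 turn 0 dx 0.008 dy -0.004 dz 0.203 z 0.0891 psi 1.913 w 0.0202 tilt [ 0.001 -0.   ] F [0.4 0.5 0.8]
```

Request:
send_rows(rows=[[[1,0.006,-0.004,0.06,0],[1,0,0,0.06,0],[1,0,0,0.03,0],[1,0,0,0.015,0],[1,0,0,0.01,0],[1,0,0,0.01,0],[1,0,0,0.008,0],[1,0,0,0,0]]])

```text
time: 23.55
eef_pos: [0.4699, -0.111, 0.0596]
tool_rot: [[-0.336, 0.942, -0.0], [0.942, 0.336, 0.0], [0.0, -0.0, -1.0]]
ft_force: [1.0, 0.5, -0.2]
width: 0.0202
gripper_force: 30.0
```

Request:
send_rows(rows=[[[1,0,0,0.008,0],[1,0,0,0.008,0],[1,0,0,0,0],[1,0,0,0,0]]])

```text
time: 23.95
eef_pos: [0.4703, -0.1111, 0.0585]
tool_rot: [[-0.336, 0.942, -0.0], [0.942, 0.336, -0.0], [0.0, -0.0, -1.0]]
ft_force: [-3.0, 2.1, 8.3]
width: 0.0202
gripper_force: 30.0
```

Request:
send_rows(rows=[[[0.5,0,0,0,0],[0.5,0,0,0,0],[0.5,0,0,0,0],[0.5,0,0,-0.1,0],[0.5,0,0,-0.2,0],[0.5,0,0,-0.25,0],[0.5,0,0,-0.2,0],[0.5,0,0,-0.1,0],[0.5,0,0,0,0],[0.5,0,0,0,0]]])

```text
time: 24.95
eef_pos: [0.4696, -0.1108, 0.184]
tool_rot: [[-0.336, 0.942, -0.001], [0.942, 0.336, 0.0], [0.001, -0.001, -1.0]]
ft_force: [-0.5, -0.4, -0.8]
width: 0.0468
gripper_force: 0.0
```

```bash
python3 -c "
from g import *
go('QL',F['QL'][2],.0165)
print(F['QL'],F['QB'])"
```

```text
alt turn 27.05 j6 -0.81
QL t 24.9 turn -8.95 dx -1.062 dy 0.397 dz 1.117 z 0.184 psi 2.694 w 0.0468 tilt [-0.001  0.   ] F [-0.5 -0.4 -0.8]
[ 0.63907054 -0.1260923   2.69383195] [0.49434488 0.10041421 0.82044644]
```

Request:
send_rows(rows=[[[0.5,0,0,0,-0.95],[0.5,0,0,0,-1],[0.5,0,0,0,-1],[0.5,0,0,0,-1],[0.5,0,0,0,-1],[0.5,0,0,0,-1],[0.5,0,0,0,-1],[0.5,0,0,0,-1],[0.5,0,0,0,-1],[0.5,0,0,0,0]]])

```text
time: 25.95
eef_pos: [0.469, -0.1105, 0.1827]
tool_rot: [[-0.901, 0.433, -0.003], [0.433, 0.901, 0.002], [0.004, 0.0, -1.0]]
ft_force: [-0.4, 0.1, -0.2]
width: 0.0471
gripper_force: 0.0
```

Request:
send_rows(rows=[[[0.5,-0.1,0.037,0,0],[0.5,-0.2,0.075,0,0],[0.5,-0.24,0.09,0,0],[0.5,-0.24,0.09,0,0],[0.5,-0.16,0.06,0,0],[0.5,-0.08,0.03,0,0],[0.5,-0.04,0.015,0,0],[0.5,0,0,0,0],[0.5,0,0,0,0]]])

```text
time: 26.85
eef_pos: [0.6383, -0.1259, 0.1841]
tool_rot: [[-0.901, 0.433, -0.001], [0.433, 0.901, 0.0], [0.001, -0.0, -1.0]]
ft_force: [-0.2, -1.2, -0.6]
width: 0.0471
gripper_force: 0.0
```

```bash
python3 -c "
from g import *
go('QL',F['QL'][2],.0165)"
```

```text
alt turn 36.0 j6 -1.49
QL t 26.9 turn -0.0 dx -0.005 dy 0.001 dz 1.117 z 0.1841 psi 2.694 w 0.0471 tilt [-0.001  0.   ] F [-0.2 -1.2 -0.6]
```

Request:
send_rows(rows=[[[0.5,-0.005,0,0.2,0],[0.5,0,0,0.28,0],[0.5,0,0,0.28,0],[0.5,0,0,0.2,0],[0.5,0,0,0.1,0],[0.5,0,0,0.04,0],[0.5,0,0,0.015,0],[0.5,0,0,0,0],[1,0,0,0,0],[1,0,0,0,0],[1,0,0,0,0],[1,0,0,0,0]]])

```text
time: 28.05
eef_pos: [0.64, -0.1264, 0.0179]
tool_rot: [[-0.902, 0.433, 0.001], [0.433, 0.902, -0.0], [-0.001, 0.0, -1.0]]
ft_force: [0.8, 1.0, 0.7]
width: 0.0185
gripper_force: 0.2
```

Request:
send_rows(rows=[[[1,0,0,-0.04,0],[1,0,0,-0.1,0],[1,0,0,-0.2,0],[1,0,0,-0.25,0],[1,0,0,-0.2,0],[1,0,0,-0.15,0.5],[1,0,0,-0.06,1],[1,0,0,0,1],[1,0,0,0,0.7],[1,0,0,0,0.25],[1,0,0,0,0],[1,0,0,0,0]]])

```text
time: 29.25
eef_pos: [0.6398, -0.1264, 0.1678]
tool_rot: [[-0.733, 0.68, 0.0], [0.68, 0.733, -0.0], [-0.0, 0.0, -1.0]]
ft_force: [-0.1, -0.4, -1.4]
width: 0.0177
gripper_force: 30.0
```

```bash
python3 -c "
from g import *
go('QB',F['QB'][2]+np.pi/2,.0565)
import cv2;from cell import grab_frame
cv2.imwrite('pics/w4.png',grab_frame('wrist')[:,:,::-1])"
```

```text
alt turn -35.97 j6 -1.19
QB t 29.2 turn 0.03 dx 1.74 dy 0.445 dz 0.742 z 0.1678 psi 2.391 w 0.0177 tilt [ 0. -0.] F [-0.1 -0.4 -1.4]
```

View pics/w4.png

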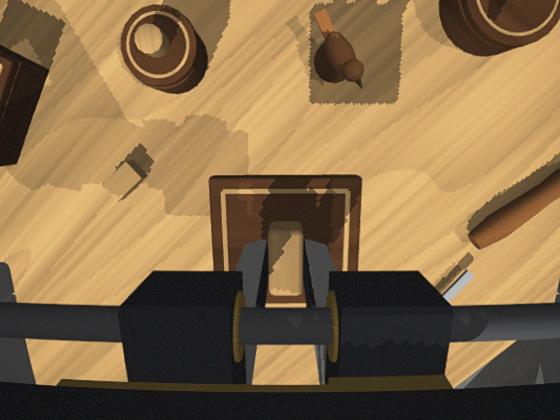

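The square lid is held squarely, with its far edge at (286,176). The path crosses above the bird with about 9 cm clearance. Move over the square box.

Request:
send_rows(rows=[[[1,0.08,0.02,0,0],[1,0.16,0.041,0,0],[1,0.24,0.061,0,0],[1,0.24,0.061,0,0],[1,0.24,0.061,0,0],[1,0.24,0.061,0,0],[1,0.22,0.058,0,0],[1,0.16,0.041,0,0],[1,0.1,0.026,0,0],[1,0.06,0.015,0,0],[1,0,0,0.15,0],[1,0,0,0.15,0]]])

```text
time: 30.5
eef_pos: [0.4949, 0.1001, 0.1229]
tool_rot: [[-0.733, 0.68, 0.003], [0.68, 0.733, -0.0], [-0.002, 0.002, -1.0]]
ft_force: [-0.4, -0.7, -0.2]
width: 0.0175
gripper_force: 30.0
```

Request:
send_rows(rows=[[[1,0,0,0.15,0],[1,0,0,0.08,0],[1,0,0,0,0],[1,0,0,0,0]]])

```text
time: 30.9
eef_pos: [0.4946, 0.0999, 0.0886]
tool_rot: [[-0.732, 0.681, 0.001], [0.681, 0.732, -0.0], [-0.001, 0.0, -1.0]]
ft_force: [-0.2, -0.4, -0.2]
width: 0.0179
gripper_force: 30.0
```

```bash
python3 -c "
from g import *
go('QB',F['QB'][2]+np.pi/2,.0579)"
```

```text
alt turn -35.98 j6 -0.85
QB t 30.9 turn 0.02 dx 0.003 dy 0.001 dz 0.205 z 0.0886 psi 2.391 w 0.0179 tilt [ 0.001 -0.   ] F [-0.2 -0.4 -0.2]
```

Request:
send_rows(rows=[[[1,0,0,0.06,0],[1,0,0,0.06,0],[1,0,0,0.03,0],[1,0,0,0.015,0],[1,0,0,0.012,0],[1,0,0,0.01,0],[1,0,0,0.01,0],[1,0,0,0,0]]])

```text
time: 31.7
eef_pos: [0.4939, 0.1001, 0.0584]
tool_rot: [[-0.733, 0.681, -0.0], [0.681, 0.733, -0.0], [0.0, -0.0, -1.0]]
ft_force: [0.1, -0.1, -0.9]
width: 0.0181
gripper_force: 30.0
```

Request:
send_rows(rows=[[[1,0,0,0.006,0],[1,0,0,0.005,0],[1,0,0,0,0],[1,0,0,0,0]]])

```text
time: 32.1
eef_pos: [0.4942, 0.1001, 0.0579]
tool_rot: [[-0.733, 0.68, -0.0], [0.68, 0.733, -0.0], [0.0, -0.0, -1.0]]
ft_force: [-3.0, -0.5, 6.9]
width: 0.0175
gripper_force: 30.0
```

Request:
send_rows(rows=[[[0.5,0,0,0,0],[0.5,0,0,0,0],[0.5,0,0,0,0],[0.5,0,0,-0.1,0],[0.5,0,0,-0.2,0],[0.5,0,0,-0.25,0],[0.5,0,0,-0.2,0],[0.5,0,0,-0.1,0],[0.5,0,0,0,0]]])

```text
time: 33.0
eef_pos: [0.4953, 0.1001, 0.1863]
tool_rot: [[-0.733, 0.681, 0.004], [0.681, 0.733, -0.0], [-0.003, 0.003, -1.0]]
ft_force: [-0.4, -0.2, -0.3]
width: 0.0471
gripper_force: 0.0
```

Request:
send_rows(rows=[[[0.5,0.1,0.02,0,0],[0.5,0.25,0.05,0,0],[0.5,0.25,0.05,0,0],[0.5,0.25,0.05,0,0],[0.5,0.25,0.05,0,0],[0.5,0.25,0.05,0,0],[0.5,0.25,0.05,0,0],[0.5,0.25,0.05,0,0],[0.5,0.25,0.05,0,0],[0.5,0.25,0.05,0,0],[0.5,0.2,0.04,0,0],[0.5,0,0,0,0]]])

```text
time: 34.2
eef_pos: [0.2619, 0.4175, 0.1817]
tool_rot: [[-0.736, 0.677, -0.004], [0.677, 0.736, -0.003], [0.001, -0.005, -1.0]]
ft_force: [0.2, -0.2, 0.2]
width: 0.0472
gripper_force: 0.0
```

```bash
python3 - <<'E'
from h import *
F=np.load("fit2.npy",allow_pickle=True).item()
P=[]
for n in("top","side"):
    m=camera_model(n); im=cv2.resize(grab_frame(n)[:,:,::-1],None,fx=3,fy=3,interpolation=cv2.INTER_CUBIC)
    for b,l in(("SB","SL"),("LB","LL"),("QB","QL"),("OB","OL")):
        p=F[b].copy(); p[2]+=np.pi/2 if b=="QB" else 0
        c,s=np.cos(p[2]),np.sin(p[2]);R=np.array([[c,s],[-s,c]])
        for (Q,N),z,_ in T[l][2]:
            for u,v in proj(np.c_[Q@R+p[:2],np.full(len(Q),z+.04)],m): cv2.circle(im,(int(u*3+1),int(v*3+1)),1,(0,255,0),-1)
    c=im[360:820,650:1310] if n=="top" else im[460:1120,720:1180]
    f=.6 if n=="top" else 590/660; P.append(cv2.resize(c,None,fx=f,fy=f))
P[0]=cv2.copyMakeBorder(P[0],0,P[1].shape[0]-P[0].shape[0],0,0,0)
cv2.imwrite("pics/fin.png",np.hstack(P)[:,:800]); print(read_state()["eef_pos"],read_state()["time"])
E
```

```text
[0.26393736 0.41590667 0.1821231 ] 34.3
```

View pics/fin.png

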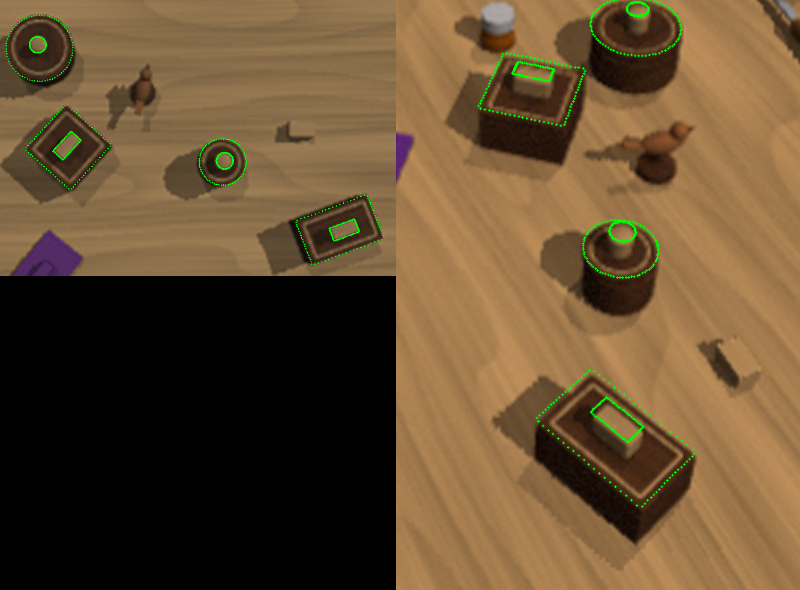

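All four lids match their expected seated outlines in both views. The bird and jar stand where they were, and the arm is clear. Handing in.

```bash
python3 -c "
from cell import job_done
print(job_done())"
```

```text
the job is handed in; nothing more can be done
None
```

I put all four lids on their matching boxes, aligned in both camera views with bird and jar unmoved, and handed the job in at about 34 s; it returned no verdict.

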